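Make the vegetable slicer safe after use

ROBOT

A 7-joint arm with a two-finger parallel gripper is mounted at the origin on a cart in front of the work surface, level with it; the furniture and walls round the work are solid. World frame = base frame: x ahead of the robot, y to its left, z up, the work surface at z = 0. Lengths are in mm, angles in rad, forces in N, time in s.
With the tool pointing down it reaches from about 425 to 875 mm from the base axis. Payload 4.7 kg.
Tool frame: the origin (TCP) lies on the centre line of the jaws, within the pads' length; the fingertips stand 19 mm ahead of it and the grasp point (between the pads) is the TCP; z points along the fingers, y is the direction in which the jaws open and shut (so a half turn about z gives the same grasp; the last joint's range is limited). The gripper opens to 87 mm and grips with 3 to 60 N. Pads are 19 mm wide; open, the fingers measure 117 mm over their backs; the gripper's body (75 mm by 190 mm) begins 51 mm behind the grasp point.
Start: joints at [1.13, 0.321, -0.07, 1.45, 0.023, 1.371, -0.057], TCP at [285.518, -583.955, 241.587] pointing down, gripper open.
Joint ranges: [-2.86, 2.86], [-0.3, 2.09], [-1.38, 1.24], [0.06, 2.45], [-1.56, 4.7], [0.09, 2.05], [-2.69, 2.69]. Speed limits (rad/s): [2.57, 2.57, 3.14, 3.14, 3.14, 3.14, 3.14].

INTERFACE

Orientations are given as a unit quaternion [w, x, y, z].
In Python, from workcell import get_state, read_camera, ticket gives the robot as it stands.
- The arm moves only by the tool carry_out, never from a script. Its arguments are lists of equal length, an entry for each row: "slide": the shift along the tool's x, y, z in mm, a list of three; "spin": the turn about the tool's z in degrees. In form: {"slide": [[tx, ty, tz], ...], "spin": [spin, ...]}. A call has 1 to 10 rows; each row is the pose to reach, as a shift and turn from the pose commanded when the call began, along the tool's axes at that moment; what a row does not reach only later rows make up. A row lasts 1/12 s, in which the tool goes at most 41.7 mm and 7.16 degrees, less where a joint would pass 70% of its speed; a pose out of reach is approached as far as the arm can. A call with a gripper value outside its range is refused whole. "claw" is the closure, from 0 (fully open) to 1 (shut), set as the call begins (left out, the last holds). The fingers move at their own pace and stop on an object; "force" is the grip in N (left out, the last holds). Time passes only in rows, so rows that repeat a pose let the fingers close. It gives the time, the measured TCP pose, the force and the opening at its end, in the units of the state.
- get_state(): the state, without advancing time (a new reading comes with each control period).
- read_camera(name): name is "scene" or "side" or "wrist"; returns a dict with "pixels" (400x640x3 uint8, red, green, blue), "range_z" (400x640 float32, mm along the optical axis (not along the pixel's ray), 0 where there is no reading), "mtx" (3x3 intrinsics, pixels), "distortion" ([k1, k2, p1, p2, k3] as OpenCV has them; the pictures are not rectified), "rvec" (rotation vector, rad) and "tvec" (3), from world to camera coordinates, as OpenCV has them; the wrist camera has in their place "mount" (4x4, takes a point from camera to tool coordinates, whose origin is the TCP and whose axes are the flange's). Camera axes: x right, y down, z forward; pixel columns grow to the right and rows downward; lengths in mm; the calibration is good to about 2 mm. A picture is of the moment at which its call begins: read the wrist's pose just before it.
- ticket.close_job(): hands the job in, once; it reports no verdict.
The state is a dict: "time": time; "joint_pos": joint angles; "qvel": joint speeds; "effort": joint torques, N m; "tcp_pos": TCP position; "orientation": TCP orientation; "ft_force": force on the tool from outside, world axes, zero at the start; "moment": the same for the moment, N m; "gripper_width": opening from 0.0 (shut) to 1.0 (fully open).
Only numpy, scipy, OpenCV 4.12 (cv2) and the standard library are available. Lean on these libraries where they do the work, as an engineer would, in place of code of your own. Each camera call takes 0.05 s, during which the arm holds its last target.

TASK

Slicing is done: make the vegetable slicer safe. With your fingertips, push the orange thickness slide along its slot, past the dots, until it clicks into the locked notch at the red bar, and push the grey food guard along its rails until it clicks into its parking notch over the blade, with the red line on the guard facing the red line on the slicer. Push gently, grip and lift nothing, keep off the blade, and leave everything else where it stands.

Things in the scene. Friction and masses are not known exactly. Their poses are not given: they have to be found in the camera images.
- slicer: Box vegetable slicer on a clear catch box, fixed, 310 mm long, 110 mm wide over its rails. Origin: middle of its underside. Its y axis runs along it (roughly to the robot's left), -x faces the robot. White deck 85 mm above the worktop. A white side panel (40 mm wide, level with the deck) on the -x side, local y +30 to +150 mm, middle at local x -74 mm, carries the thickness slide.
- guard_cup (a point): Centre of the food guard's grey cup, half-way up; axes as the slicer's. The guard is a black carriage (112 x 90 mm, top 101 mm above the worktop), captive on the rails, with a fluted round cup on it, 88 mm in diameter: too wide to grip, so push its side wall, upright from 101 to 131 mm above the worktop; rounded top with black cap at 148 mm.
- guard (a joint): Travel of the food guard along the slicer's +y, m: 0 and 0.205 at the end stops, 0.150 parked; starts at 0 to 0.07. Drag about 1.5 N. A sprung ball drops between ridges at 0.1435 and 0.1565: the push climbs to about 9 N before a ridge, falls off at its crest, and the guard jumps on into the notch by itself (1 mm of play). If pushed too far it can be pushed back.
- park_mark (a point): Red line, 4 mm wide, on the robot-side edge beam of the deck, 86 mm above the worktop, level with the blade and the parking notch; parked, the red line on the guard faces it (same local y).
- guard_mark (a point): Red line on the robot-side edge of the guard's black carriage, at the guard's middle (same local y as the cup's centre), 102 mm above the worktop.
- slide_nub (a point): Centre of the thickness slide's orange thumb nub; axes as the slicer's. The nub is 16 mm across the slicer and 12 mm along it, its top 103 mm above the worktop; under it lies an orange foot, 26 mm long, its top 89 mm above the worktop.
- lock_slide (a joint): Travel of the thickness slide in its black slot along the slicer's -y (roughly to the robot's right), m. Notches at 0 (three black dots beside the slot), 0.014 (two dots), 0.028 (one dot), 0.042 (red bar: locked), each with 2 mm of play; the ridges half-way between take about 6 N. End stop at 0.047. Starts at 0 to 0.028. Going to the lock lifts the feed ramp level with the blade.
- blade: Slanted steel blade lying across the deck (92 x 20 mm), 86 mm above the worktop, under the parked guard; origin at its middle. Not to be touched.
- lemon_1: Bystander: yellow lemon, 70 mm long. Origin: centre of its underside. Not to be moved.
- garlic_1: Bystander: garlic bulb, 50 mm. Origin: centre of its underside. Not to be moved.
- peeler_1: Bystander: black-handled peeler lying flat, 170 mm long. Origin: centre of its underside. Not to be moved.
- mandarin_1: Bystander: mandarin, 63 mm. Origin: centre of its underside. Not to be moved.
- egg_timer: Bystander: red and cream round kitchen timer, 62 mm wide, 50 mm high. Origin: centre of its underside. Not to be moved.
- mug_1: Bystander: small white mug, 51 mm high. Origin: centre of its underside. Not to be moved.

How it is judged:
By the outcome, as a careful person would: the job done as asked, in the order asked, and still so for the second after the job is handed in, with the robot touching nothing.
It also fails if it takes over 48 s, if anything falls off the work surface, if the arm or the gripper's body presses on something with over 40 N, if the wrist force passes 120 N, or if a joint passes its speed limit or range.

## Working session

There is one attempt and no reset: what is moved stays moved. The work goes in short steps, Python scripts to look and compute and a tool call to move; the robot and the scene stay as the last step left them, time stands still between calls to the robot, and variables do not carry over. Pictures are saved under pics/ and viewed, and the job is handed in when it is done.

Besides the shell and the picture viewer there is one more tool, called by a JSON object that holds its "fn" and its "kwargs". carry_out: Moves the arm, as the interface text tells. Its arguments: {"type":"object","properties":{"slide":{"type":"array","items":{"type":"array","items":{"type":"number"}}},"spin":{"type":"array","items":{"type":"number"}},"claw":{"type":"number"},"force":{"type":"number"}},"required":["slide","spin"]}

```bash
mkdir -p pics; ls
cat > h.py <<'E'
import numpy as np, cv2
from workcell import get_state, read_camera, ticket
def save(n,name):
    c=read_camera(n); cv2.imwrite(f'pics/{name}.png',c['pixels'][:,:,::-1]); np.savez(f'/tmp/{name}.npz',**c); return c
def world(c,u,v,z=None,d=None):
    p=cv2.undistortPoints(np.array([[[u,v]]],float),c['mtx'],c['distortion'])[0,0]
    R,_=cv2.Rodrigues(np.array(c['rvec'],float)); t=np.array(c['tvec'],float).ravel()
    r=np.array([p[0],p[1],1.]); o=-R.T@t; dr=R.T@r
    if z is not None: s=(z-o[2])/dr[2]
    else: s=d if d else c['range_z'][int(round(v)),int(round(u))]
    return o+s*dr
E
python3 - <<'E'
from h import *
s=get_state()
for k,v in s.items(): print(k,v)
save('scene','s0');save('side','d0')
E
```

```text
pics
time 0.0
joint_pos [ 1.13006934  0.32180112 -0.07006776  1.45165829  0.02259192  1.37080452
 -0.0569174 ]
qvel [ 0.00063784 -0.00024264  0.0005154  -0.00110086  0.00184292 -0.00142006
  0.00112146]
effort [ 4.76401544e-05 -4.91294682e+01 -4.03829115e-01 -3.12526989e+01
 -6.36654929e-02  4.36449295e-02  1.87389969e-04]
tcp_pos [ 285.27371488 -583.48255785  240.48394614]
orientation [-9.06099531e-04  9.74252925e-01  2.25455873e-01 -2.58882753e-04]
ft_force [ 0.46362789  0.12102587 -0.29440865]
moment [-0.06955677 -0.01263084  0.06014891]
gripper_width 1.0017856994849967
```

View pics/s0.png

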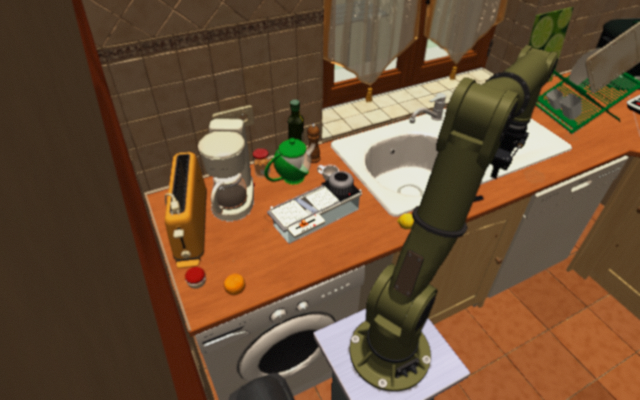

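View pics/d0.png

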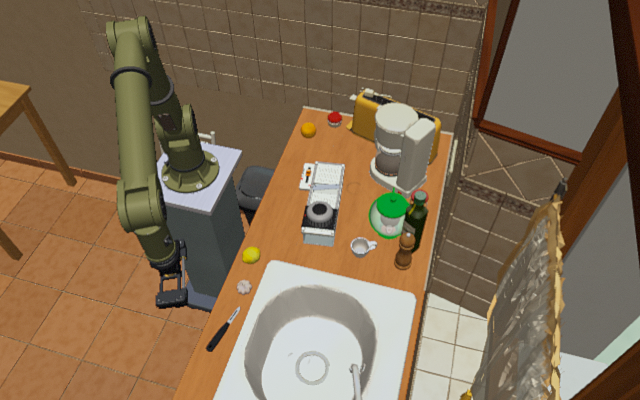

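Run:
```python
from h import *
a=cv2.imread('pics/s0.png')[170:250,255:375]; b=cv2.imread('pics/d0.png')[150:255,270:390]
cv2.imwrite('pics/s0z.png',cv2.resize(a,None,fx=6,fy=6,interpolation=cv2.INTER_CUBIC))
cv2.imwrite('pics/d0z.png',cv2.resize(b,None,fx=5.5,fy=5.5,interpolation=cv2.INTER_CUBIC))
```

```text
(no output)
```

View pics/s0z.png

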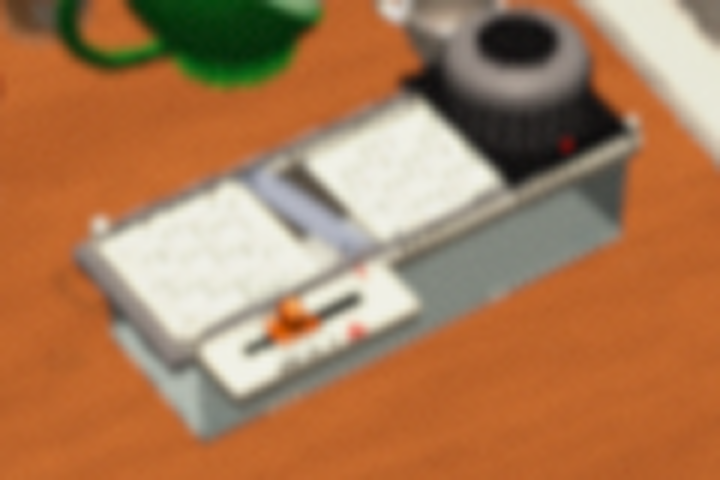

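View pics/d0z.png

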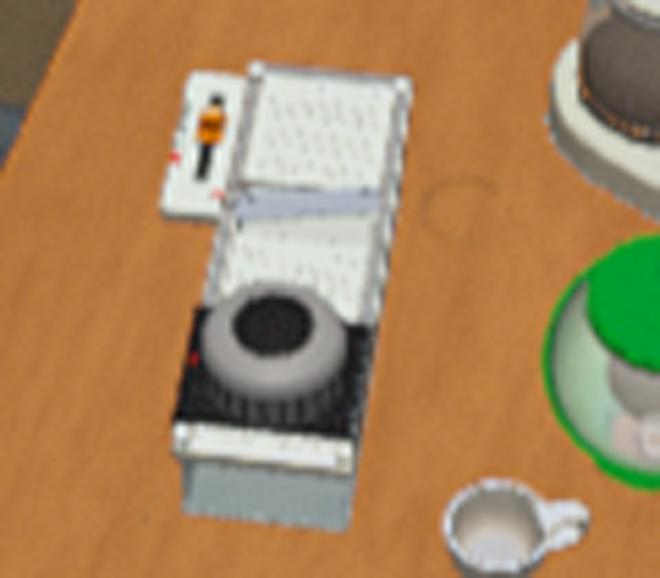

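Run:
```python
from h import *
S=dict(np.load('/tmp/s0.npz'));D=dict(np.load('/tmp/d0.npz'))
pt={'park':(86,(360,268),(218,195)),'gm':(102,(567,145),(194,358)),'nubtop':(103,(292,302),(211,118)),'cap':(148,(516,42),(272,325)),
'pan_far':(85,(240,398),(192,72)),'pan_near':(85,(420,300),(163,212)),'redbar':(85,(358,330),(175,157))}
for k,(z,a,b) in pt.items():
    a=((a[0]+.5)/6-.5+255,(a[1]+.5)/6-.5+170); b=((b[0]+.5)/5.5-.5+270,(b[1]+.5)/5.5-.5+150)
    print(k,world(S,*a,z=z).round(1),world(D,*b,z=z).round(1),'depth',world(S,*a).round(1),world(D,*b).round(1))
# orientation: fit depth pts on box height region
for c,n in((S,'s'),(D,'d')):
    im=c['range_z']; P=[]
    R,_=cv2.Rodrigues(c['rvec']);t=c['tvec'].ravel()
    vv,uu=np.mgrid[0:400,0:640]
    p=cv2.undistortPoints(np.stack([uu.ravel(),vv.ravel()],1).astype(float)[:,None],c['mtx'],c['distortion'])[:,0]
    z=im.ravel(); X=(np.c_[p*z[:,None],z]-t)@R
    m=(z>0)&(X[:,2]>72)&(X[:,2]<97)&(X[:,0]>350)&(X[:,0]<800)&(abs(X[:,1])<350)
    Q=X[m]; u=uu.ravel()[m]; v=vv.ravel()[m]
    sel=(u>255)&(u<375)&(v>165)&(v<250)
    Q=Q[sel]
    r=cv2.minAreaRect(Q[:,:2].astype(np.float32)); print(n,len(Q),r)
```

```text
park [490.9 -15.3  86. ] [487.3 -16.1  86. ] depth [491.7 -15.7  85.1] [485.7 -11.4  80.1]
gm [ 512.8 -158.5  102. ] [ 514.5 -157.   102. ] depth [ 515.1 -159.9   99.6] [ 513.3 -153.5   97. ]
nubtop [468.8  36.2 103. ] [468.7  31.8 103. ] depth [469.2  36.  102.5] [468.5  32.5 102.2]
cap [ 558.9 -148.5  148. ] [ 563.5 -153.8  148. ] depth [ 552.8 -144.8  154. ] [ 563.1 -152.4  146. ]
pan_far [433.2  83.6  85. ] [439.5  83.   85. ] depth [441.1  80.4  75.6] [411.5 164.3  -8.4]
pan_near [454.9 -34.2  85. ] [457.1 -38.3  85. ] depth [497.  -56.5  36.2] [455.4 -33.8  79.2]
redbar [449.8   6.2  85. ] [450.7   8.3  85. ] depth [448.4   6.9  86.6] [449.1  12.9  79.3]
s 2290 ((619.0390625, -7.4029541015625), (335.1503601074219, 312.958740234375), 19.355308532714844)
d 1665 ((588.600830078125, -46.065887451171875), (245.17591857910156, 317.9898376464844), 19.388404846191406)
```

{"fn": "carry_out", "kwargs": {"slide": [[28,-29,-1],[56,-58,-2],[84,-87,-3],[112,-116,-4],[140,-145,-5],[168,-174,-6],[196,-203,-7],[224,-232,-8],[252,-261,-9],[280,-290,-10]], "spin": [2,4,6,8,10,12,14,16,16.5,16.5], "claw": 1, "force": 10}}

```text
time: 0.93
tcp_pos: [409.6, -198.4, 251.4]
orientation: [0.0, 0.997, 0.083, -0.0]
ft_force: [1.2, 0.6, 1.2]
gripper_width: 0.325
```

{"fn": "carry_out", "kwargs": {"slide": [[15,-30,0],[30,-60,0],[45,-90,0],[60,-120,0],[76,-149,0],[76,-149,0],[76,-149,0]], "spin": [0,0,0,0,0,0,0]}}

```text
time: 1.52
tcp_pos: [459.9, -38.9, 251.3]
orientation: [0.0, 0.996, 0.086, -0.0]
ft_force: [-0.7, -0.6, -0.2]
gripper_width: 0.002
```

Run:
```python
from h import *
s=get_state(); print(s['tcp_pos'],s['orientation'],s['time'])
c=save('wrist','w1'); print(c['mount'].round(3),c['mtx'])
```

```text
[459.9416067  -38.8981307  251.34354115] [ 5.34991649e-05  9.96325625e-01  8.56458014e-02 -2.07004267e-04] 1.5167
[[-1.00000e-03 -9.70000e-01 -2.45000e-01  6.71280e+01]
 [ 1.00000e+00 -1.00000e-03  1.00000e-03  3.60000e-02]
 [-1.00000e-03 -2.45000e-01  9.70000e-01 -1.43517e+02]
 [ 0.00000e+00  0.00000e+00  0.00000e+00  1.00000e+00]] [[315.69230045   0.         327.11796847]
 [  0.         315.69230045 198.39139228]
 [  0.           0.           1.        ]]
```

View pics/w1.png

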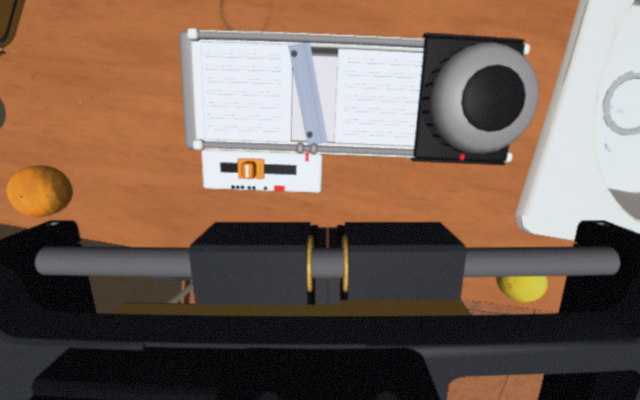

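```bash
cat >> h.py <<'E'
def qR(q):
    from scipy.spatial.transform import Rotation as Ro
    return Ro.from_quat([q[1],q[2],q[3],q[0]]).as_matrix()
def wristworld(c,tcp,q,u,v,z):
    p=cv2.undistortPoints(np.array([[[u,v]]],float),c['mtx'],c['distortion'])[0,0]
    M=c['mount']; R=qR(q); d=R@(M[:3,:3]@np.array([p[0],p[1],1.])); o=np.array(tcp)+R@M[:3,3]
    return o+d*(z-o[2])/d[2]
E
python3 - <<'E'
from h import *
c=dict(np.load('/tmp/w1.npz')); s=get_state(); T=s['tcp_pos'];q=s['orientation']
P=lambda u,v,z:wristworld(c,T,q,u,v,z)
pts={'nub':P(249,169,100),'park':P(307,156,86),'gm':P(463,157,102),'bar':P(280,188,85),'cap':P(494,98,148),'panelR':P(322,192,85),'panelL':P(203,188,85)}
ey=None
for k,v in pts.items(): print(k,v.round(1))
d=pts['panelL']-pts['panelR'];print(np.linalg.norm(d),np.degrees(np.arctan2(-d[0],d[1])))
im=cv2.imread('pics/w1.png'); cv2.imwrite('pics/w1z.png',cv2.resize(im[140:200,195:335],None,fx=5.7,fy=5.7,interpolation=cv2.INTER_CUBIC))
E
```

```text
nub [468.3  35.2 100. ]
park [487.6 -16.4  86. ]
gm [ 513.2 -160.8  102. ]
bar [451.3   5.5  85. ]
cap [ 562.8 -152.   148. ]
panelR [454.2 -36.7  85. ]
panelL [438.4  82.5  85. ]
120.30586428526321 7.55867661192764
```

View pics/w1z.png

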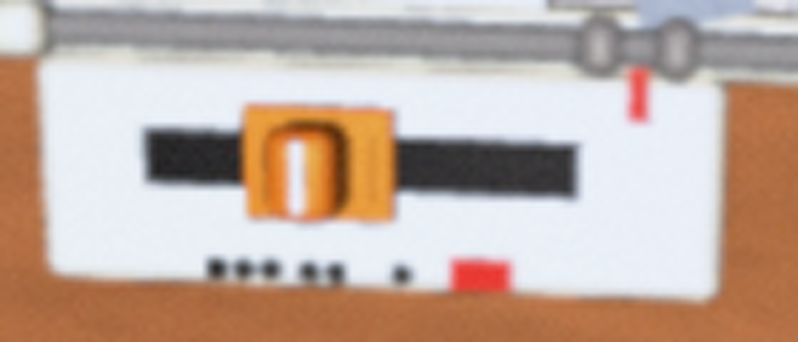

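Run:
```python
from h import *
c=dict(np.load('/tmp/w1.npz')); s=get_state(); T=s['tcp_pos'];q=s['orientation']
P=lambda u,v,z:wristworld(c,T,q,u,v,z)
def yaw(a,b): d=a-b; return np.linalg.norm(d),np.degrees(np.arctan2(-d[0],d[1]))
print(yaw(P(197,144,92),P(509,157,92)),yaw(P(193,35,92),P(527,48,92)),yaw(P(205,147.5,88),P(413,156,88)))
print(P(197,144,92),P(509,157,92),P(193,35,92),P(527,48,92))
k=lambda x,y,z:P((x+.5)/5.7-.5+195,(y+.5)/5.7-.5+140,z)
for n,a in dict(nubL=k(268,170,103),nubR=k(332,170,103),foot=k(319,163,89),footL=k(244,160,89),footR=k(395,163,89),slotL=k(145,155,85),slotR=k(578,170,85),park=k(639,95,86),park_t=k(635,120,86),d3=k(243,268,85),bar=k(481,276,85)).items(): print(n,a.round(1))
print(yaw(k(145,155,85),k(578,170,85)),yaw(k(50,273,85),k(708,298,85)))
```

```text
(np.float64(301.61621952422644), np.float64(7.263986929983762)) (np.float64(301.01049028936), np.float64(7.784953485621863)) (np.float64(202.20708052095867), np.float64(7.189060751723071))
[482.53126378  88.92551658  92.        ] [ 520.66795989 -210.26996516   92.        ] [578.49777823 100.14590382  92.        ] [ 619.27127046 -198.09030725   92.        ]
nubL [467.3  41.3 103. ]
nubR [469.1  30.9 103. ]
foot [467.2  36.2  89. ]
footL [465.6  49.   89. ]
footR [469.3  23.3  89. ]
slotL [462.8  67.2  85. ]
slotR [472.6  -7.6  85. ]
park [487.3 -16.1  86. ]
park_t [483.  -16.1  86. ]
d3 [445.6  48.3  85. ]
bar [451.1   6.6  85. ]
(np.float64(75.48279176405009), np.float64(7.455708397739546)) (np.float64(116.6811615357647), np.float64(7.300926753427961))
```

{"fn": "carry_out", "kwargs": {"slide": [[7,-34,0],[15,-69,20],[22,-104,50],[22,-104,80],[22,-104,105],[22,-104,105],[22,-104,105]], "spin": [1,2,2.4,2.4,2.4,2.4,2.4]}}

```text
time: 2.15
tcp_pos: [463.4, 63.7, 145.7]
orientation: [-0.0, 0.998, 0.061, -0.002]
ft_force: [0.6, -0.5, 0.2]
gripper_width: 0.007
```

Run:
```python
from h import *
s=get_state(); print(s['tcp_pos'],s['orientation'],s['time'],s['ft_force'])
c=save('wrist','w2')
S=save('scene','s2');D=save('side','d2')
a=S['pixels'][150:250,245:375,::-1]; b=D['pixels'][120:250,270:390,::-1]
cv2.imwrite('pics/s2z.png',np.hstack([cv2.resize(a,(390,300),interpolation=cv2.INTER_CUBIC),cv2.resize(b,(277,300),interpolation=cv2.INTER_CUBIC)]))
```

```text
[463.35550915  63.69064077 145.69220967] [-2.16842128e-05  9.98116370e-01  6.13274513e-02 -1.62974178e-03] 2.15 [ 0.58657017 -0.46669332  0.183239  ]
```

View pics/w2.png

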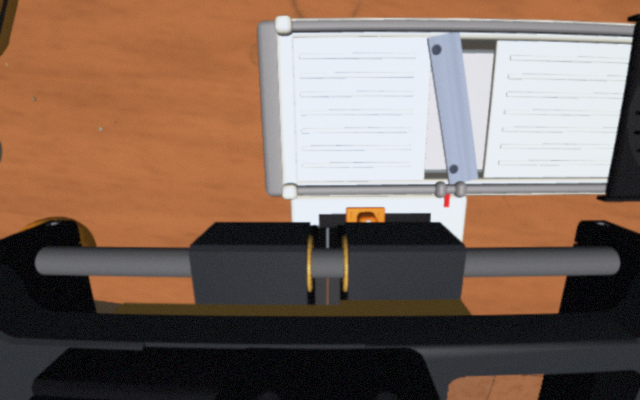

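View pics/s2z.png

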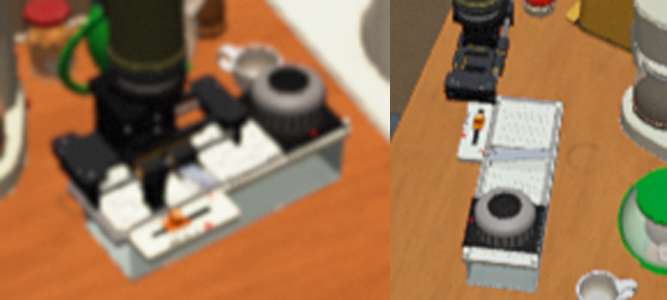

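Run:
```python
from h import *
c=dict(np.load('/tmp/w2.npz')); M=c['mount']; 
for v in (225,240,260,290):
  for u in (200,250,300,322,345,400,455):
    z=c['range_z'][v,u]; p=cv2.undistortPoints(np.array([[[u,v]]],float),c['mtx'],c['distortion'])[0,0]
    X=M[:3,:3]@(np.array([p[0],p[1],1])*z)+M[:3,3]; print(v,u,X.round(0),end=' ')
  print()
```

```text
225 200 [ -32. -123.  144.] 225 250 [ 38. -22. -59.] 225 300 [ 38.  -8. -60.] 225 322 [-3. -3. 61.] 225 345 [ 38.   5. -59.] 225 400 [ 38.  21. -59.] 225 455 [-3. 87. 59.] 
240 200 [ 38. -31. -71.] 240 250 [ 38. -19. -70.] 240 300 [ 38.  -7. -71.] 240 322 [10. -2.  1.] 240 345 [ 37.   5. -68.] 240 400 [ 38.  18. -70.] 240 455 [ 38.  32. -70.] 
260 200 [ 35. -30. -76.] 260 250 [ 35. -18. -75.] 260 300 [ 35.  -6. -75.] 260 322 [ 31.  -1. -67.] 260 345 [ 33.   4. -71.] 260 400 [ 35.  17. -75.] 260 455 [ 34.  31. -74.] 
290 200 [ 26. -32. -74.] 290 250 [ 27. -19. -75.] 290 300 [ 28.  -6. -76.] 290 322 [  1.  -2. -30.] 290 345 [ 25.   5. -71.] 290 400 [ 27.  18. -75.] 290 455 [ 26.  32. -74.]
```

{"fn": "carry_out", "kwargs": {"slide": [[1,-3,12],[1,-3,24],[1,-3,33],[1,-3,33],[1,-3,33]], "spin": [0,0,0,0,0]}}

```text
time: 2.72
tcp_pos: [464.1, 68.4, 112.6]
orientation: [-0.0, 0.998, 0.063, -0.001]
ft_force: [-0.3, -0.2, -0.0]
gripper_width: 0.008
```

Run:
```python
from h import *
s=get_state(); print(s['tcp_pos'],s['orientation'],s['time'],s['ft_force'])
S=save('scene','s3');D=save('side','d3')
a=S['pixels'][170:240,265:355,::-1]; b=D['pixels'][140:200,285:355,::-1]
cv2.imwrite('pics/s3z.png',np.hstack([cv2.resize(a,(430,334),interpolation=cv2.INTER_CUBIC),cv2.resize(b,(370,334),interpolation=cv2.INTER_CUBIC)]))
```

```text
[464.1148542   68.39172406 112.58404293] [-1.35340952e-04  9.98039484e-01  6.25784823e-02 -1.05068159e-03] 2.7167 [-0.27290008 -0.22373962 -0.0462984 ]
```

View pics/s3z.png

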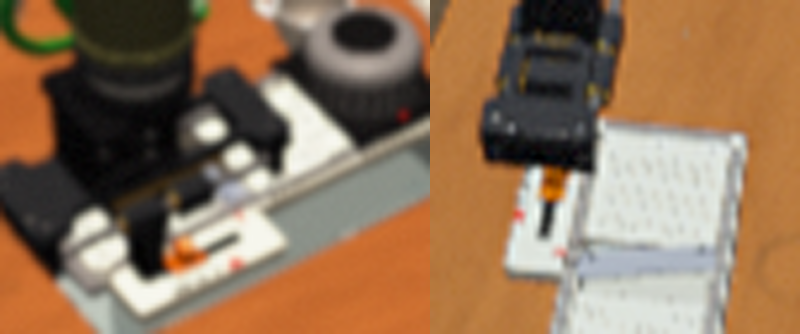

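{"fn": "carry_out", "kwargs": {"slide": [[0,4,0],[0,7,0],[0,9,0],[0,10.5,0],[0,12,0],[0,13,0],[0,13,0]], "spin": [0,0,0,0,0,0,0]}}

```text
time: 3.4
tcp_pos: [466.6, 55.2, 113.6]
orientation: [0.0, 0.998, 0.062, 0.0]
ft_force: [-0.2, -0.7, -0.4]
gripper_width: 0.008
```

{"fn": "carry_out", "kwargs": {"slide": [[0,1,0],[0,2,0],[0,3,0],[0,4,0],[0,5,0],[0,5,0]], "spin": [0,0,0,0,0,0]}}

```text
time: 3.9
tcp_pos: [467.0, 51.6, 113.6]
orientation: [-0.001, 0.998, 0.063, -0.0]
ft_force: [-0.9, 4.7, 1.0]
gripper_width: 0.012
```

Run:
```python
from h import *
s=get_state(); print(s['tcp_pos'],s['time'],s['ft_force'])
S=save('scene','s4')
a=S['pixels'][170:240,265:355,::-1]
cv2.imwrite('pics/s4z.png',cv2.resize(a,(720,560),interpolation=cv2.INTER_CUBIC))
```

```text
[467.02018216  51.58255128 113.55067304] 3.9 [-0.86101528  4.69220979  0.97137181]
```

View pics/s4z.png

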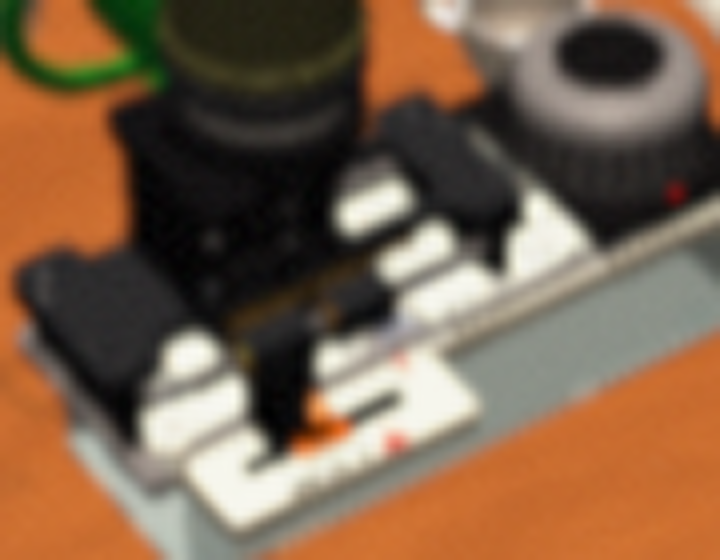

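{"fn": "carry_out", "kwargs": {"slide": [[0,1,0],[0,2,0],[0,3,0],[0,4,0],[0,5,0],[0,6,0],[0,6,0]], "spin": [0,0,0,0,0,0,0]}}

```text
time: 4.53
tcp_pos: [468.0, 44.5, 113.6]
orientation: [0.0, 0.998, 0.063, 0.0]
ft_force: [0.2, 2.2, -0.1]
gripper_width: 0.005
```

{"fn": "carry_out", "kwargs": {"slide": [[0,1,0],[0,2,0],[0,3,0],[0,4,0],[0,5,0],[0,6,0],[0,6,0]], "spin": [0,0,0,0,0,0,0]}}

```text
time: 5.12
tcp_pos: [468.7, 38.3, 113.6]
orientation: [0.0, 0.998, 0.062, 0.0]
ft_force: [-0.4, 0.8, -1.0]
gripper_width: 0.008
```

{"fn": "carry_out", "kwargs": {"slide": [[0,1,0],[0,2,0],[0,3,0],[0,3,0]], "spin": [0,0,0,0]}}

```text
time: 5.45
tcp_pos: [468.9, 37.4, 113.6]
orientation: [-0.001, 0.998, 0.063, -0.0]
ft_force: [-0.2, 5.9, 1.5]
gripper_width: 0.005
```

Run:
```python
from h import *
s=get_state(); print(s['tcp_pos'],s['time'],s['ft_force'])
S=save('scene','s5')
a=S['pixels'][170:240,265:355,::-1]
cv2.imwrite('pics/s5z.png',cv2.resize(a,(720,560),interpolation=cv2.INTER_CUBIC))
```

```text
[468.86548068  37.43308462 113.6090265 ] 5.45 [-0.22086093  5.8959653   1.50281857]
```

View pics/s5z.png

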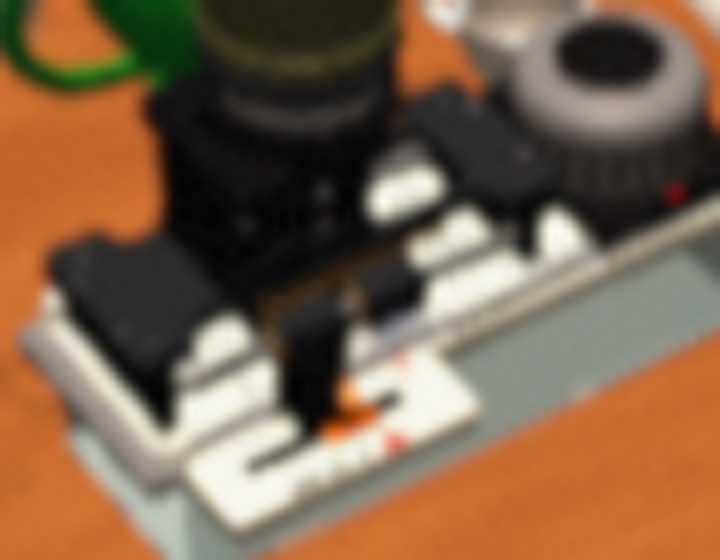

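{"fn": "carry_out", "kwargs": {"slide": [[0,0.5,0],[0,1,0],[0,1.5,0],[0,1.5,0]], "spin": [0,0,0,0]}}

```text
time: 5.83
tcp_pos: [468.9, 37.0, 113.6]
orientation: [-0.002, 0.998, 0.063, -0.0]
ft_force: [-1.5, 7.8, 1.2]
gripper_width: 0.005
```

{"fn": "carry_out", "kwargs": {"slide": [[0,0.5,0],[0,1,0],[0,1.5,0],[0,1.5,0]], "spin": [0,0,0,0]}}

```text
time: 6.17
tcp_pos: [469.1, 35.5, 113.6]
orientation: [-0.002, 0.998, 0.063, -0.0]
ft_force: [-0.9, 6.3, 0.3]
gripper_width: 0.002
```

{"fn": "carry_out", "kwargs": {"slide": [[0,0.5,0],[0,1,0],[0,1,0],[0,1,0]], "spin": [0,0,0,0]}}

```text
time: 6.5
tcp_pos: [469.5, 32.2, 113.6]
orientation: [-0.0, 0.998, 0.063, 0.0]
ft_force: [0.4, 2.5, 0.5]
gripper_width: 0.008
```

{"fn": "carry_out", "kwargs": {"slide": [[0,0,0],[0,-2,0],[0,-6,0],[0,-10,0],[0,-10,-30],[0,-10,-60],[-12,30,-90],[-24,70,-120],[-24,90,-130],[-24,90,-130]], "spin": [0,0,0,0,0,0,0,0,0,0]}}

```text
time: 7.33
tcp_pos: [458.2, -69.0, 247.8]
orientation: [0.003, 0.998, 0.057, 0.003]
ft_force: [0.2, -0.4, -0.5]
gripper_width: 0.002
```

Run:
```python
from h import *
s=get_state(); print(s['tcp_pos'],s['orientation'],s['time'],s['ft_force'])
c=save('wrist','w6')
```

```text
[458.24443412 -68.96698631 247.79170966] [0.00335278 0.99835581 0.05714062 0.00306288] 7.3333 [ 0.16924614 -0.36394379 -0.54241995]
```

View pics/w6.png

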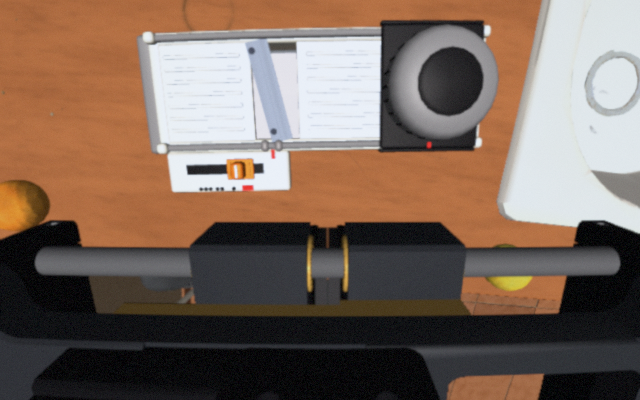

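Run:
```python
from h import *
im=cv2.imread('pics/w6.png'); cv2.imwrite('pics/w6z.png',cv2.resize(im[140:200,160:300],None,fx=5.7,fy=5.7,interpolation=cv2.INTER_CUBIC))
```

```text
(no output)
```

View pics/w6z.png

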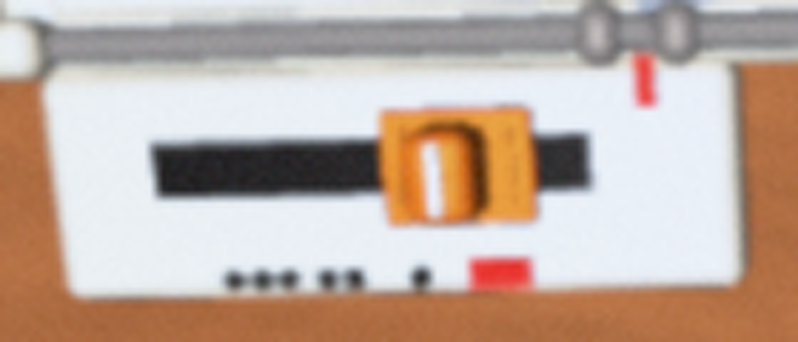

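Run:
```python
from h import *
c=dict(np.load('/tmp/w6.npz')); s=get_state(); T=s['tcp_pos'];q=s['orientation']
k=lambda x,y,z:wristworld(c,T,q,(x+.5)/5.7-.5+160,(y+.5)/5.7-.5+140,z)
ey=np.array([-.129,.992,0])
for n,a in dict(foot=k(459,165,89),footL=k(382,165,89),footR=k(537,165,89),slotL=k(153,170,85),slotR=k(589,162,85),park=k(645,80,86),d3=k(262,280,85),d2=k(341,279,85),d1=k(422,277,85),bar=k(501,274,85)).items(): print(n,a.round(1),(a@ey).round(1))
```

```text
foot [469.6  19.7  89. ] -41.0
footL [468.1  32.7  89. ] -27.9
footR [471.1   6.6  89. ] -54.2
slotL [462.   73.4  85. ] 13.2
slotR [471.9  -1.4  85. ] -62.2
park [487. -10.  86.] -72.7
d3 [444.8  54.   85. ] -3.8
d2 [446.6  40.2  85. ] -17.7
d1 [448.5  26.2  85. ] -31.9
bar [450.6  12.5  85. ] -45.7
```

{"fn": "carry_out", "kwargs": {"slide": [[10,-30,0],[22,-70,0],[24,-104,0],[24,-106,40],[24,-106,80],[24,-106,100],[24,-106,100],[24,-106,100]], "spin": [0,0,0,0,0,0,0,0]}}

```text
time: 8.05
tcp_pos: [466.4, 48.4, 142.7]
orientation: [-0.0, 0.998, 0.063, -0.001]
ft_force: [-0.5, -0.4, -0.3]
gripper_width: 0.005
```

{"fn": "carry_out", "kwargs": {"slide": [[0,0,15],[0,0,30],[0,0,30],[0,4,30],[0,8,30],[0,11,30],[0,14,30],[0,15,30],[0,15,30]], "spin": [0,0,0,0,0,0,0,0,0]}}

```text
time: 8.8
tcp_pos: [469.7, 32.2, 114.0]
orientation: [0.0, 0.998, 0.062, 0.0]
ft_force: [-0.7, -0.2, -0.4]
gripper_width: 0.003
```

{"fn": "carry_out", "kwargs": {"slide": [[0,0.7,0],[0,1.4,0],[0,2.1,0],[0,2.8,0],[0,3.4,0],[0,3.4,0]], "spin": [0,0,0,0,0,0]}}

```text
time: 9.3
tcp_pos: [469.9, 29.3, 113.5]
orientation: [0.0, 0.998, 0.063, 0.0]
ft_force: [0.3, 0.9, 0.9]
gripper_width: 0.004
```

{"fn": "carry_out", "kwargs": {"slide": [[0,0.7,0],[0,1.4,0],[0,1.4,0]], "spin": [0,0,0]}}

```text
time: 9.55
tcp_pos: [470.1, 27.6, 113.5]
orientation: [0.0, 0.998, 0.062, 0.0]
ft_force: [-0.0, 0.9, 0.9]
gripper_width: 0.004
```

Run:
```python
from h import *
s=get_state(); print(s['tcp_pos'],s['time'],s['ft_force'])
S=save('scene','s7');D=save('side','d7')
a=S['pixels'][190:235,275:345,::-1];b=D['pixels'][150:195,290:330,::-1]
cv2.imwrite('pics/s7z.png',np.hstack([cv2.resize(a,(490,315),interpolation=cv2.INTER_CUBIC),cv2.resize(b,(280,315),interpolation=cv2.INTER_CUBIC)]))
```

```text
[470.1001967   27.57930032 113.52835856] 9.55 [-0.00627994  0.85640072  0.92757362]
```

View pics/s7z.png

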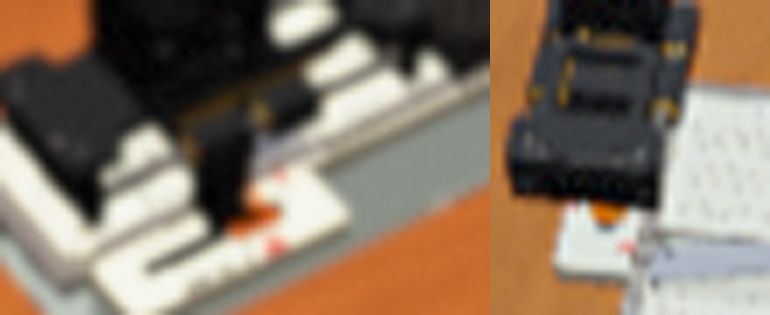

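{"fn": "carry_out", "kwargs": {"slide": [[0,-3,0],[0,-8,0],[0,-8,-35],[0,-8,-75],[-5,10,-110],[-10,45,-135],[-12,65,-135],[-12,65,-135],[-12,65,-135],[-12,65,-135]], "spin": [0,0,0,0,0,0,0,0,0,0]}}

```text
time: 10.48
tcp_pos: [465.8, -36.9, 247.9]
orientation: [-0.0, 0.998, 0.063, -0.001]
ft_force: [0.1, 0.2, -1.1]
gripper_width: 0.004
```

Run:
```python
from h import *
s=get_state(); T=s['tcp_pos'];q=s['orientation'];print(T,q,s['time'],s['ft_force'],abs(s['qvel']).max())
c=save('wrist','w8')
cv2.imwrite('pics/w8z.png',np.vstack([cv2.resize(c['pixels'][140:200,175:315,::-1],None,fx=5,fy=5,interpolation=cv2.INTER_CUBIC),cv2.resize(c['pixels'][:,:,::-1],(700,438))[:300]]))
```

```text
[465.77771106 -36.89091611 247.94013592] [-3.89421725e-04  9.98021409e-01  6.28714506e-02 -5.44663606e-04] 10.4833 [ 0.1015126   0.16260129 -1.11631637] 0.015704042201213766
```

View pics/w8z.png

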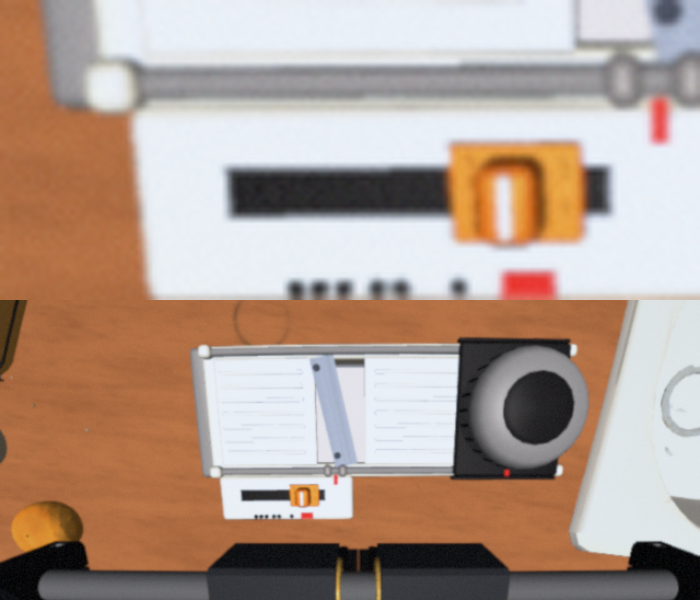

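Run:
```python
from h import *
c=dict(np.load('/tmp/w8.npz')); s=get_state(); T=s['tcp_pos'];q=s['orientation']
k=lambda x,y,z:wristworld(c,T,q,(x+.5)/5-.5+175,(y+.5)/5-.5+140,z)
ey=np.array([-.129,.992,0])
for n,a in dict(foot=k(516,192,89),slotL=k(230,192,85),slotR=k(610,188,85),park=k(660,120,86),d3=k(319,290,85),d2=k(389,290,85),d1=k(459,288,85),bar=k(530,286,85)).items(): print(n,a.round(1),(a@ey).round(1))
g=k(0,0,0)
P=lambda x,y,z:wristworld(c,T,q,x*640/700,(y-300)*400/438,z)
gm=P(507,473,102);cap=P(539,407,148);print(gm,cap,gm@ey,cap@ey)
```

```text
foot [470.7  12.5  89. ] -48.4
slotL [462.9  69.4  85. ] 9.1
slotR [473.   -5.3  85. ] -66.3
park [487.8 -13.7  86. ] -76.5
d3 [445.1  50.6  85. ] -7.2
d2 [446.8  36.6  85. ] -21.4
d1 [449.   22.6  85. ] -35.5
bar [451.2   8.5  85. ] -49.7
[ 513.72857801 -157.55128477  102.        ] [ 563.88398343 -149.02406308  148.        ] -222.56186105523787 -220.57290443433087
```

{"fn": "carry_out", "kwargs": {"slide": [[6,-35,10],[12,-73,40],[12,-73,80],[12,-73,110],[12,-73,135],[12,-71,135],[12,-68,135],[12,-66,135],[12,-64,135],[12,-63.4,135]], "spin": [0,0,0,0,0,0,0,0,0,0]}}

```text
time: 11.37
tcp_pos: [471.7, 26.2, 115.3]
orientation: [0.0, 0.998, 0.062, 0.002]
ft_force: [-0.8, 0.6, 1.0]
gripper_width: 0.01
```

{"fn": "carry_out", "kwargs": {"slide": [[0,0,0],[0,0,0]], "spin": [0,0]}}

```text
time: 11.53
tcp_pos: [470.8, 26.1, 114.5]
orientation: [0.0, 0.998, 0.062, 0.001]
ft_force: [-0.1, 0.1, 0.6]
gripper_width: 0.008
```

{"fn": "carry_out", "kwargs": {"slide": [[0,-3,0],[0,-8,0],[0,-8,-35],[0,-8,-75],[-5,10,-110],[-10,45,-135],[-12,65,-135],[-12,65,-135],[-12,65,-135]], "spin": [0,0,0,0,0,0,0,0,0]}}

```text
time: 12.28
tcp_pos: [466.3, -40.2, 248.7]
orientation: [-0.0, 0.998, 0.061, 0.0]
ft_force: [-0.5, 1.4, -1.0]
gripper_width: 0.004
```

Run:
```python
from h import *
s=get_state(); T=s['tcp_pos'];q=s['orientation'];print(T,q,s['time'],s['ft_force'],abs(s['qvel']).max())
c=save('wrist','w9')
cv2.imwrite('pics/w9z.png',cv2.resize(c['pixels'][140:200,175:315,::-1],None,fx=5,fy=5,interpolation=cv2.INTER_CUBIC))
```

```text
[466.29583185 -40.22857001 248.65635026] [-4.89810497e-05  9.98125943e-01  6.11930480e-02  1.03786498e-04] 12.2833 [-0.4566684   1.44652875 -0.96341807] 0.04504076098837503
```

View pics/w9z.png

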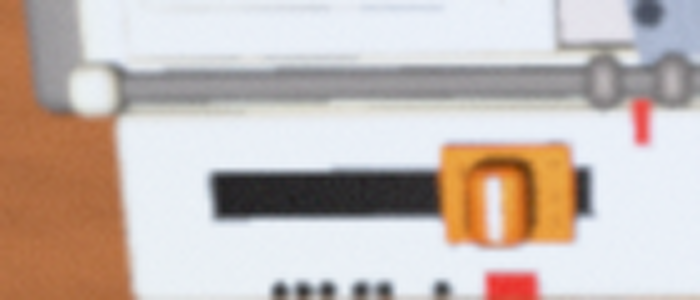

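{"fn": "carry_out", "kwargs": {"slide": [[15,33,0],[30,66,0],[45,99,0],[60,132,0],[75,165,0],[86,197,0],[86,197,20],[86,197,50],[86,197,60],[86,197,60]], "spin": [0,0,0,0,0,0,0,0,0,0]}}

```text
time: 13.17
tcp_pos: [574.4, -221.6, 184.4]
orientation: [-0.002, 0.998, 0.064, -0.003]
ft_force: [-0.9, 0.0, -0.1]
gripper_width: 0.007
```

Run:
```python
from h import *
s=get_state(); T=s['tcp_pos'];q=s['orientation'];print(T,q,s['time'],s['ft_force'])
c=save('wrist','w10');S=save('scene','s10');D=save('side','d10')
a=S['pixels'][140:250,255:400,::-1];b=D['pixels'][140:280,270:400,::-1]
cv2.imwrite('pics/s10z.png',np.hstack([cv2.resize(a,(435,330),interpolation=cv2.INTER_CUBIC),cv2.resize(b,(306,330),interpolation=cv2.INTER_CUBIC)]))
```

```text
[ 574.375234   -221.62691494  184.43981803] [-0.00226162  0.9979549   0.06379455 -0.00334033] 13.1667 [-0.89405986  0.04241099 -0.1050816 ]
```

View pics/s10z.png

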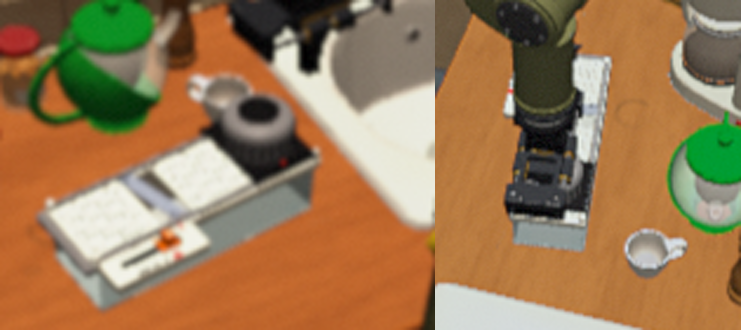

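View pics/w10.png

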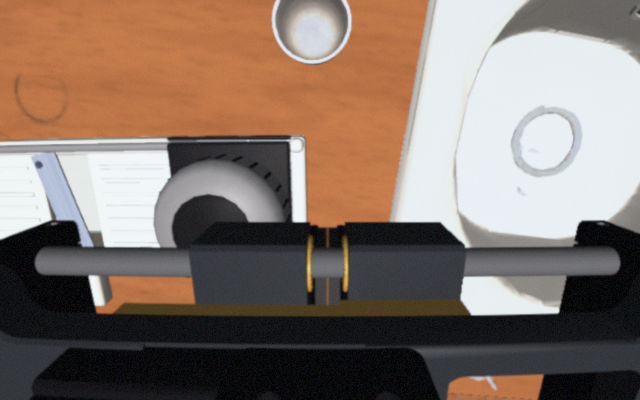

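{"fn": "carry_out", "kwargs": {"slide": [[0,8,0],[0,8,15],[0,8,35],[0,8,55],[0,8,55],[0,8,55]], "spin": [0,0,0,0,0,0]}}

```text
time: 13.82
tcp_pos: [577.1, -232.8, 134.0]
orientation: [0.0, 0.998, 0.062, -0.0]
ft_force: [-0.1, -0.2, 0.0]
gripper_width: 0.005
```

Run:
```python
from h import *
s=get_state(); T=s['tcp_pos'];q=s['orientation'];print(T,q,s['time'],s['ft_force'])
S=save('scene','s11');D=save('side','d11')
a=S['pixels'][140:250,255:400,::-1];b=D['pixels'][170:270,280:380,::-1]
cv2.imwrite('pics/s11z.png',np.hstack([cv2.resize(a,(435,330),interpolation=cv2.INTER_CUBIC),cv2.resize(b,(330,330),interpolation=cv2.INTER_CUBIC)]))
```

```text
[ 577.14938539 -232.75522867  134.03705763] [ 7.42690235e-05  9.98059635e-01  6.22649750e-02 -1.77144610e-04] 13.8167 [-0.09411693 -0.18308057  0.01467844]
```

View pics/s11z.png

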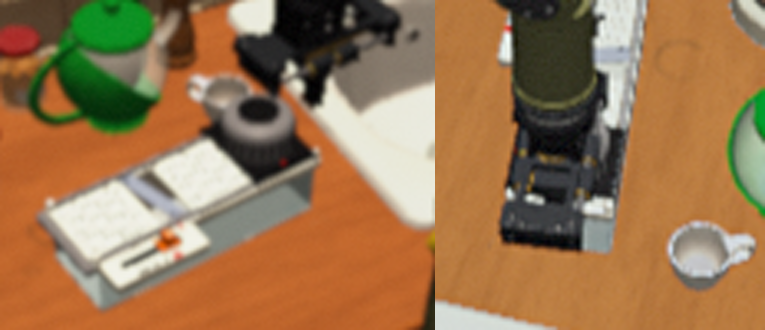

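{"fn": "carry_out", "kwargs": {"slide": [[0,-6,0],[0,-12,0],[0,-16,0],[0,-19,0],[0,-21,0],[0,-23,0],[0,-25,0],[0,-27,0],[0,-30,0],[0,-33,0]], "spin": [0,0,0,0,0,0,0,0,0,0]}}

```text
time: 14.75
tcp_pos: [573.1, -200.1, 133.5]
orientation: [0.0, 0.998, 0.062, -0.0]
ft_force: [-0.1, -1.3, -0.3]
gripper_width: 0.008
```

Run:
```python
from h import *
s=get_state(); T=s['tcp_pos'];q=s['orientation'];print(T,q,s['time'],s['ft_force'])
S=save('scene','s12');D=save('side','d12')
a=S['pixels'][140:250,255:400,::-1];b=D['pixels'][170:270,280:380,::-1]
cv2.imwrite('pics/s12z.png',np.hstack([cv2.resize(a,(435,330),interpolation=cv2.INTER_CUBIC),cv2.resize(b,(330,330),interpolation=cv2.INTER_CUBIC)]))
```

```text
[ 573.0641719  -200.11966228  133.50419903] [ 4.87559236e-04  9.98066611e-01  6.21514484e-02 -1.40289375e-05] 14.75 [-0.06226886 -1.32775391 -0.26357333]
```

View pics/s12z.png

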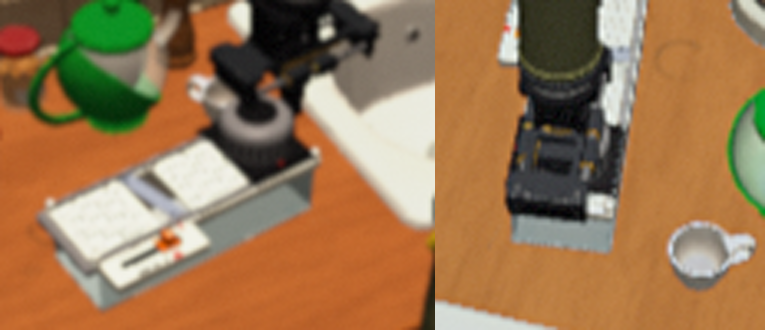

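{"fn": "carry_out", "kwargs": {"slide": [[0,-4,0],[0,-9,0],[0,-14,0],[0,-19,0],[0,-24,0],[0,-29,0],[0,-34,0],[0,-39,0],[0,-44,0],[0,-49,0]], "spin": [0,0,0,0,0,0,0,0,0,0]}}

```text
time: 15.68
tcp_pos: [566.8, -150.5, 133.5]
orientation: [0.0, 0.998, 0.062, -0.0]
ft_force: [-1.4, -1.8, -0.6]
gripper_width: 0.006
```

{"fn": "carry_out", "kwargs": {"slide": [[0,-5,0],[0,-10,0],[0,-15,0],[0,-20,0],[0,-25,0],[0,-30,0],[0,-35,0],[0,-40,0],[0,-44,0],[0,-47,0]], "spin": [0,0,0,0,0,0,0,0,0,0]}}

```text
time: 16.52
tcp_pos: [561.2, -103.5, 133.6]
orientation: [-0.0, 0.998, 0.063, 0.0]
ft_force: [-0.2, -1.4, 0.7]
gripper_width: 0.005
```

Run:
```python
from h import *
s=get_state(); T=s['tcp_pos'];q=s['orientation'];print(T,q,s['time'],s['ft_force'])
S=save('scene','s13');D=save('side','d13')
a=S['pixels'][140:250,255:400,::-1];b=D['pixels'][150:250,280:380,::-1]
cv2.imwrite('pics/s13z.png',np.hstack([cv2.resize(a,(435,330),interpolation=cv2.INTER_CUBIC),cv2.resize(b,(330,330),interpolation=cv2.INTER_CUBIC)]))
```

```text
[ 561.18641517 -103.52327069  133.57360587] [-6.06847637e-05  9.98030357e-01  6.27327592e-02  6.51568239e-05] 16.5167 [-0.23264725 -1.44893724  0.65166566]
```

View pics/s13z.png

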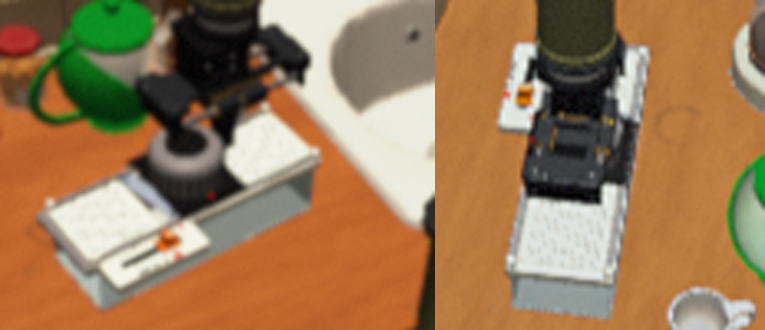

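Run:
```python
from h import *
for n in ('s10','s13'):
    S=dict(np.load(f'/tmp/{n}.npz')); im=S['pixels'].astype(int)
    r=(im[:,:,0]>110)&(im[:,:,1]<75)&(im[:,:,2]<75)
    # tag: list blobs in slicer region
    k,l,st,ce=cv2.connectedComponentsWithStats(r[170:250,255:375].astype(np.uint8))
    ey=np.array([-.129,.992,0])
    for i in range(1,k):
        u,v=ce[i]+[255,170]; print(n,st[i,4],(u.round(1),v.round(1)),[ (z,(world(S,u,v,z=z)@ey).round(1)) for z in(86,102)])
a=dict(np.load('/tmp/s13.npz'))['pixels'][190:220,295:340,::-1]
cv2.imwrite('pics/s13zz.png',cv2.resize(a,None,fx=14,fy=14,interpolation=cv2.INTER_CUBIC))
```

```text
s10 1 (np.float64(256.0), np.float64(171.0)) [(86, np.float64(-24.7)), (102, np.float64(-16.7))]
s10 1 (np.float64(276.0), np.float64(171.0)) [(86, np.float64(-85.7)), (102, np.float64(-76.7))]
s10 1 (np.float64(259.0), np.float64(174.0)) [(86, np.float64(-25.6)), (102, np.float64(-17.5))]
s10 1 (np.float64(306.0), np.float64(175.0)) [(86, np.float64(-165.0)), (102, np.float64(-154.8))]
s10 1 (np.float64(271.0), np.float64(181.0)) [(86, np.float64(-42.5)), (102, np.float64(-34.2))]
s10 2 (np.float64(324.5), np.float64(180.5)) [(86, np.float64(-203.6)), (102, np.float64(-192.8))]
s10 2 (np.float64(321.5), np.float64(182.5)) [(86, np.float64(-188.4)), (102, np.float64(-177.9))]
s10 2 (np.float64(353.0), np.float64(182.5)) [(86, np.float64(-282.4)), (102, np.float64(-270.5))]
s10 5 (np.float64(356.0), np.float64(187.0)) [(86, np.float64(-276.5)), (102, np.float64(-264.6))]
s10 6 (np.float64(310.5), np.float64(220.3)) [(86, np.float64(-51.8)), (102, np.float64(-43.4))]
s13 1 (np.float64(256.0), np.float64(171.0)) [(86, np.float64(-24.7)), (102, np.float64(-16.7))]
s13 1 (np.float64(276.0
[... 158 characters left out ...]
at64(-282.0))]
s13 6 (np.float64(318.3), np.float64(175.7)) [(86, np.float64(-200.3)), (102, np.float64(-189.6))]
s13 1 (np.float64(339.0), np.float64(175.0)) [(86, np.float64(-265.2)), (102, np.float64(-253.5))]
s13 2 (np.float64(306.5), np.float64(180.5)) [(86, np.float64(-149.7)), (102, np.float64(-139.8))]
s13 1 (np.float64(302.0), np.float64(191.0)) [(86, np.float64(-105.9)), (102, np.float64(-96.6))]
s13 1 (np.float64(298.0), np.float64(193.0)) [(86, np.float64(-88.7)), (102, np.float64(-79.7))]
s13 1 (np.float64(300.0), np.float64(192.0)) [(86, np.float64(-97.3)), (102, np.float64(-88.2))]
s13 6 (np.float64(310.5), np.float64(220.3)) [(86, np.float64(-51.8)), (102, np.float64(-43.4))]
```

View pics/s13zz.png

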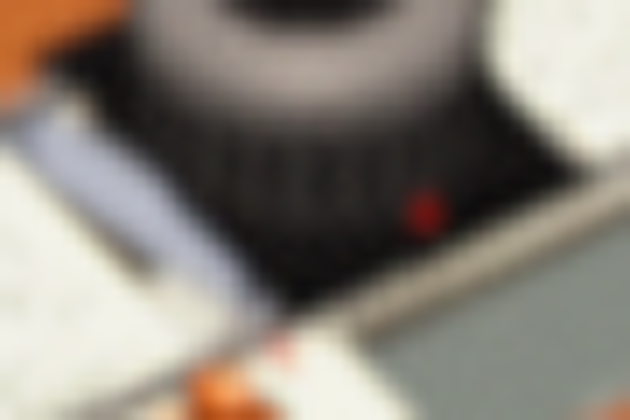

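Run:
```python
from h import *
S=dict(np.load('/tmp/s13.npz'));ey=np.array([-.129,.992,0])
g=world(S,325.0,204.75,z=102);p=world(S,314.6,214.4,z=86);print(g,p,(p-g)@ey)
```

```text
[501.18730901 -59.30664625 102.        ] [490.21402864 -15.06980245  86.        ] 45.298502222203844
```

{"fn": "carry_out", "kwargs": {"slide": [[0,-4,0],[0,-8,0],[0,-12,0],[0,-16,0],[0,-19,0],[0,-22,0],[0,-25,0],[0,-28,0],[0,-30,0],[0,-30,0]], "spin": [0,0,0,0,0,0,0,0,0,0]}}

```text
time: 17.45
tcp_pos: [557.5, -73.7, 133.6]
orientation: [-0.0, 0.998, 0.063, 0.0]
ft_force: [-0.0, -0.1, 0.3]
gripper_width: 0.005
```

{"fn": "carry_out", "kwargs": {"slide": [[0,-1,0],[0,-2,0],[0,-3,0],[0,-4,0],[0,-4,0]], "spin": [0,0,0,0,0]}}

```text
time: 17.87
tcp_pos: [557.0, -70.4, 133.6]
orientation: [0.0, 0.998, 0.062, 0.0]
ft_force: [-0.1, 0.0, 1.2]
gripper_width: 0.008
```

Run:
```python
from h import *
s=get_state(); T=s['tcp_pos'];print(T,s['time'],s['ft_force'])
S=save('scene','s14')
cv2.imwrite('pics/s14z.png',cv2.resize(S['pixels'][175:225,285:345,::-1],None,fx=12,fy=12,interpolation=cv2.INTER_CUBIC))
```

```text
[556.95432671 -70.41980194 133.59746004] 17.8667 [-0.10668007  0.02444451  1.24491801]
```

View pics/s14z.png

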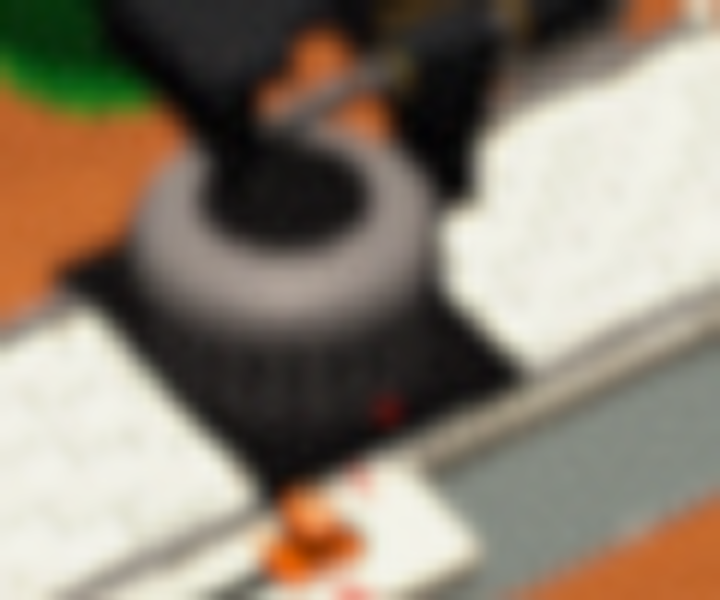

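Run:
```python
from h import *
S=dict(np.load('/tmp/s14.npz'));ey=np.array([-.129,.992,0])
f=lambda x,y,z:world(S,(x+.5)/12-.5+285,(y+.5)/12-.5+175,z=z)
g=f(388,408,102);p=f(360,480,86);print(g,p,(p-g)@ey)
```

```text
[497.06431803 -26.90477566 102.        ] [489.70537572 -14.60264998  86.        ] 13.153012227804552
```

{"fn": "carry_out", "kwargs": {"slide": [[0,-1,0],[0,-2,0],[0,-3,0],[0,-4,0],[0,-4,0]], "spin": [0,0,0,0,0]}}

```text
time: 18.33
tcp_pos: [556.7, -69.0, 133.7]
orientation: [0.002, 0.998, 0.062, 0.0]
ft_force: [2.0, -7.0, 0.1]
gripper_width: 0.006
```

{"fn": "carry_out", "kwargs": {"slide": [[0,-0.4,0],[0,-0.8,0],[0,-1.2,0],[0,-1.2,0]], "spin": [0,0,0,0]}}

```text
time: 18.67
tcp_pos: [556.7, -68.8, 133.7]
orientation: [0.002, 0.998, 0.061, 0.001]
ft_force: [2.7, -8.0, -0.9]
gripper_width: 0.01
```

{"fn": "carry_out", "kwargs": {"slide": [[0,-0.4,0],[0,-0.8,0],[0,-0.8,0],[0,-0.8,0]], "spin": [0,0,0,0]}}

```text
time: 19.0
tcp_pos: [556.7, -68.7, 133.7]
orientation: [0.002, 0.998, 0.061, 0.001]
ft_force: [2.1, -8.9, 0.3]
gripper_width: 0.008
```

{"fn": "carry_out", "kwargs": {"slide": [[0,-0.3,0],[0,-0.6,0],[0,-0.6,0],[0,-0.6,0]], "spin": [0,0,0,0]}}

```text
time: 19.33
tcp_pos: [556.7, -68.6, 133.7]
orientation: [0.003, 0.998, 0.061, 0.001]
ft_force: [2.7, -9.4, 0.4]
gripper_width: 0.004
```

{"fn": "carry_out", "kwargs": {"slide": [[0,-0.3,0],[0,-0.6,0],[0,-0.6,0],[0,-0.6,0]], "spin": [0,0,0,0]}}

```text
time: 19.67
tcp_pos: [556.7, -68.5, 133.7]
orientation: [0.003, 0.998, 0.061, 0.001]
ft_force: [2.9, -11.2, -0.9]
gripper_width: 0.004
```

{"fn": "carry_out", "kwargs": {"slide": [[0,-0.3,0],[0,-0.6,0],[0,-0.6,0],[0,-0.6,0]], "spin": [0,0,0,0]}}

```text
time: 20.0
tcp_pos: [556.7, -68.4, 133.8]
orientation: [0.003, 0.998, 0.061, 0.001]
ft_force: [2.7, -11.5, -1.3]
gripper_width: 0.007
```

Run:
```python
from h import *
s=get_state(); print(s['ft_force'],s['moment'])
S=save('scene','s15');D=save('side','d15')
cv2.imwrite('pics/s15z.png',np.hstack([cv2.resize(S['pixels'][175:225,285:335,::-1],(400,400),interpolation=cv2.INTER_CUBIC),cv2.resize(D['pixels'][150:220,290:360,::-1],(400,400),interpolation=cv2.INTER_CUBIC)]))
```

```text
[  2.67546882 -11.52284636  -1.33492376] [-2.51652597 -0.67611619  0.03010148]
```

View pics/s15z.png

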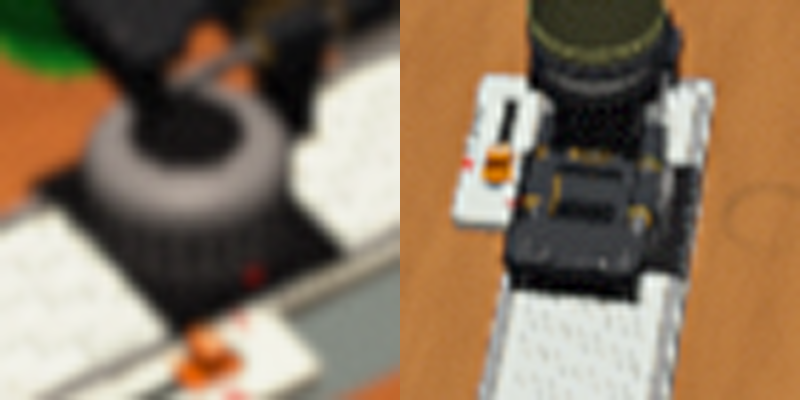

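{"fn": "carry_out", "kwargs": {"slide": [[0,-0.3,0],[0,-0.6,0],[0,-0.6,0],[0,-0.6,0]], "spin": [0,0,0,0]}}

```text
time: 20.43
tcp_pos: [556.7, -68.4, 133.8]
orientation: [0.004, 0.998, 0.061, 0.001]
ft_force: [3.3, -13.2, -0.9]
gripper_width: 0.008
```

Run:
```python
from h import *
S=dict(np.load('/tmp/s15.npz'));ey=np.array([-.129,.992,0])
f=lambda x,y,z:world(S,(x+.5)/8-.5+285,(y+.5)/8-.5+175,z=z)
g=f(252,273,102);p=f(240,320,86);print(g,p,(p-g)@ey)
```

```text
[497.64613532 -24.19043977 102.        ] [489.58703186 -14.62116104  86.        ] 10.532348840399871
```

{"fn": "carry_out", "kwargs": {"slide": [[0,-0.3,0],[0,-0.6,0],[0,-0.6,0],[0,-0.6,0]], "spin": [0,0,0,0]}}

```text
time: 20.77
tcp_pos: [556.5, -67.8, 133.7]
orientation: [0.004, 0.998, 0.06, 0.001]
ft_force: [2.7, -11.5, -1.6]
gripper_width: 0.006
```

Run:
```python
from h import *
s=get_state(); T=s['tcp_pos'];q=s['orientation'];print(T,q,s['ft_force'],s['moment'],s['time'])
c=save('wrist','w16'); M=c['mount']
for v in (225,240,260):
  for u in (10,40,75,250,322,400,580,620):
    z=c['range_z'][v,u]; p=cv2.undistortPoints(np.array([[[u,v]]],float),c['mtx'],c['distortion'])[0,0]
    X=M[:3,:3]@(np.array([p[0],p[1],1])*z)+M[:3,3]; print(v,u,X.round(0),end=' ')
  print()
```

```text
[556.5291789  -67.76476988 133.74402255] [3.71079111e-03 9.98162881e-01 6.04686244e-02 7.99386492e-04] [  2.71350805 -11.54999781  -1.58332777] [-2.68545994 -0.65422516  0.01531352] 20.7667
225 10 [ -29. -308.  133.] 225 40 [ 38. -85. -58.] 225 75 [ 36. -79. -53.] 225 250 [ 38. -22. -59.] 225 322 [ 1. -3. 49.] 225 400 [ 38.  21. -59.] 225 580 [ 35.  79. -53.] 225 620 [-26. 273. 123.] 
240 10 [ 38. -83. -70.] 240 40 [ 35. -80. -65.] 240 75 [ 31. -79. -54.] 240 250 [ 38. -19. -71.] 240 322 [11. -2. -1.] 240 400 [ 38.  18. -71.] 240 580 [ 31.  78. -55.] 240 620 [ 36.  79. -67.] 
260 10 [ 34. -79. -75.] 260 40 [ 31. -78. -68.] 260 75 [ 32. -66. -69.] 260 250 [ 35. -18. -75.] 260 322 [ 32.  -1. -69.] 260 400 [ 35.  17. -75.] 260 580 [ 31.  67. -69.] 260 620 [ 31.  79. -68.]
```

View pics/w16.png

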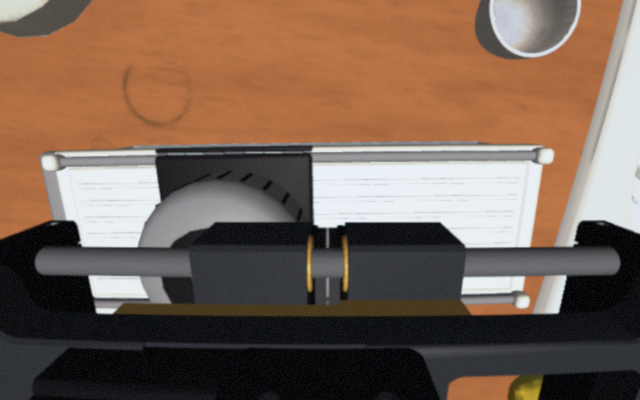

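{"fn": "carry_out", "kwargs": {"slide": [[0,0,0],[0,0,0]], "spin": [0,0]}}

```text
time: 20.98
tcp_pos: [556.6, -67.7, 133.8]
orientation: [0.004, 0.998, 0.061, 0.001]
ft_force: [3.1, -12.1, -1.1]
gripper_width: 0.005
```

{"fn": "carry_out", "kwargs": {"slide": [[0,-0.3,0],[0,-0.5,0],[0,-0.5,0]], "spin": [0,0,0]}}

```text
time: 21.23
tcp_pos: [556.6, -67.6, 133.8]
orientation: [0.004, 0.998, 0.06, 0.001]
ft_force: [3.7, -13.3, -1.9]
gripper_width: 0.006
```

{"fn": "carry_out", "kwargs": {"slide": [[0,-0.4,0],[0,-0.8,0],[0,-0.8,0]], "spin": [0,0,0]}}

```text
time: 21.48
tcp_pos: [556.3, -65.9, 133.7]
orientation: [0.003, 0.998, 0.06, 0.001]
ft_force: [3.2, -8.6, -1.1]
gripper_width: 0.006
```

{"fn": "carry_out", "kwargs": {"slide": [[0,0,0],[0,0,0]], "spin": [0,0]}}

```text
time: 21.65
tcp_pos: [555.9, -62.9, 133.7]
orientation: [0.001, 0.998, 0.061, 0.0]
ft_force: [1.1, -4.0, 0.2]
gripper_width: 0.008
```

Run:
```python
from h import *
s=get_state(); print(s['tcp_pos'],s['ft_force'],s['time'])
S=save('scene','s17')
cv2.imwrite('pics/s17z.png',cv2.resize(S['pixels'][175:225,285:335,::-1],(600,600),interpolation=cv2.INTER_CUBIC))
```

```text
[555.94741966 -62.92873732 133.67970536] [ 1.11155428 -3.96768895  0.21492172] 21.65
```

View pics/s17z.png

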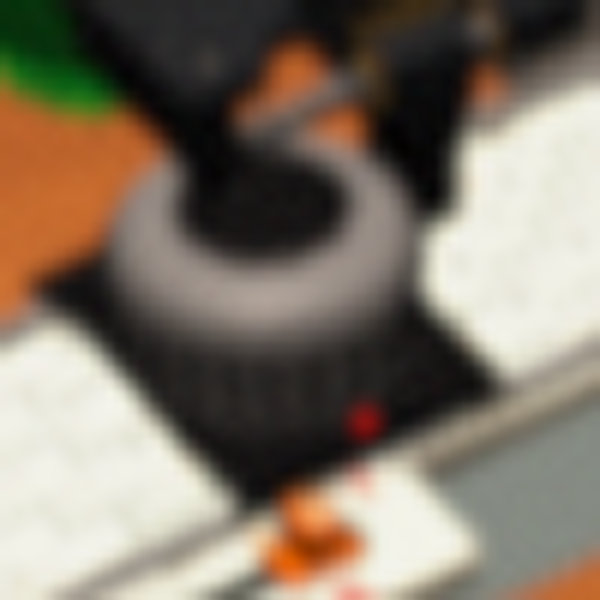

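{"fn": "carry_out", "kwargs": {"slide": [[0,0,0],[0,0,0],[0,0,0]], "spin": [0,0,0]}}

```text
time: 21.95
tcp_pos: [555.5, -59.4, 133.5]
orientation: [-0.0, 0.998, 0.063, -0.0]
ft_force: [-0.2, -2.0, 1.0]
gripper_width: 0.007
```

Run:
```python
from h import *
s=get_state(); print(s['tcp_pos'],s['ft_force'],s['time'])
S=save('scene','s18');D=save('side','d18')
cv2.imwrite('pics/s18z.png',np.hstack([cv2.resize(S['pixels'][190:225,295:330,::-1],(400,400),interpolation=cv2.INTER_CUBIC),cv2.resize(D['pixels'][150:220,290:360,::-1],(400,400),interpolation=cv2.INTER_CUBIC)]))
```

```text
[555.48658521 -59.43355745 133.51875498] [-0.18292304 -1.9946415   1.02754198] 21.95
```

View pics/s18z.png

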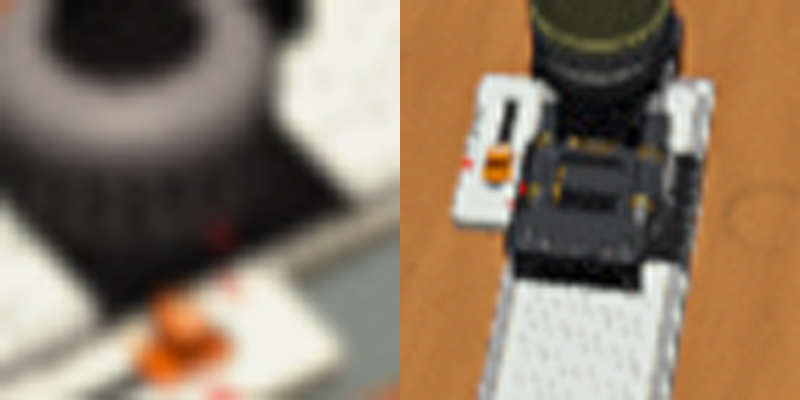

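Run:
```python
from h import *
S=dict(np.load('/tmp/s18.npz'));D=dict(np.load('/tmp/d18.npz'));ey=np.array([-.129,.992,0])
k=400/35
f=lambda x,y,z:world(S,(x+.5)/k-.5+295,(y+.5)/k-.5+190,z=z)
g=f(221,235,102);p=f(231,282,86);print(g,p,(p-g)@ey)
k2=400/70
f=lambda x,y,z:world(D,(x-400+.5)/k2-.5+290,(y+.5)/k2-.5+150,z=z)
g=f(521,188,102);p=f(513,203,86);print(g,p,(p-g)@ey)
```

```text
[494.85681432 -14.77007021 102.        ] [490.74429735 -15.9100703   86.        ] -0.600365396802479
[493.39482058 -16.22027003 102.        ] [487.84057176 -16.28506462  86.        ] 0.6522218623640766
```

{"fn": "carry_out", "kwargs": {"slide": [[0,3,0],[0,10,0],[0,20,0],[0,22,-35],[0,22,-75],[-30,10,-100],[-60,0,-115],[-95,-20,-115],[-95,-20,-115],[-95,-20,-115]], "spin": [0,0,0,0,0,0,0,0,0,0]}}

```text
time: 22.88
tcp_pos: [457.7, -52.8, 249.1]
orientation: [0.001, 0.998, 0.062, 0.0]
ft_force: [0.2, -0.4, 0.1]
gripper_width: 0.006
```

Run:
```python
from h import *
s=get_state(); T=s['tcp_pos'];q=s['orientation'];print(T,q,s['time'],s['ft_force'],abs(s['qvel']).max())
c=save('wrist','w19')
```

```text
[457.66812784 -52.81422782 249.11561211] [1.48596442e-03 9.98066988e-01 6.21278246e-02 4.62320754e-04] 22.8833 [ 0.21373642 -0.36914368  0.14713418] 0.06997893056088825
```

View pics/w19.png

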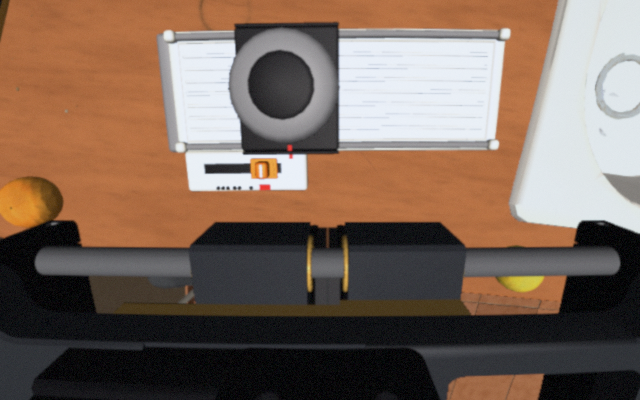

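Run:
```python
from h import *
c=dict(np.load('/tmp/w19.npz')); s=get_state()
cv2.imwrite('pics/w19z.png',cv2.resize(c['pixels'][135:200,180:320,::-1],None,fx=5.5,fy=5.5,interpolation=cv2.INTER_CUBIC))
```

```text
(no output)
```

View pics/w19z.png

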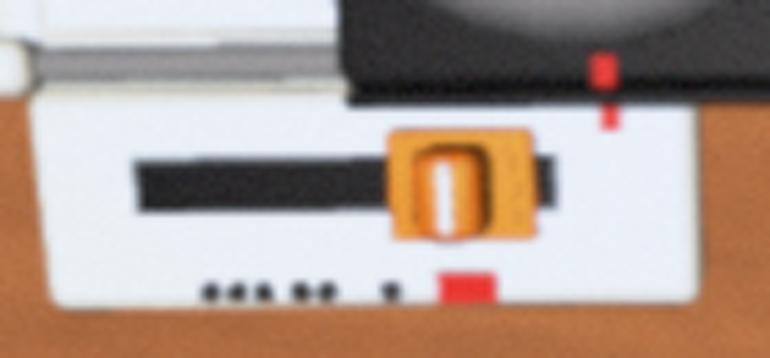

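Run:
```python
from h import *
s=get_state();T=s['tcp_pos'];q=s['orientation']
c=dict(np.load('/tmp/w19.npz'));ey=np.array([-.129,.992,0])
k=lambda x,y,z:wristworld(c,T,q,(x+.5)/5.5-.5+180,(y+.5)/5.5-.5+135,z)@ey
print('gm-park',k(603,72,102)-k(611,118,86),'foot-bar',k(462,185,89)-k(468,288,85),'foot-slotL',k(462,185,89)-k(137,187,85))
D=save('side','d20'); a=cv2.imread('pics/d0.png');b=cv2.imread('pics/d20.png')
cv2.imwrite('pics/cmp.png',np.hstack([a[90:380,190:460],b[90:380,190:460]]))
```

```text
gm-park -0.7327551427669334 foot-bar -0.7357781186888559 foot-slotL -59.4687298045968
```

View pics/cmp.png

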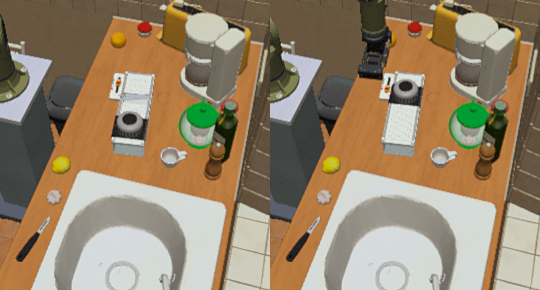

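```bash
python3 -c "
from h import *
print(ticket.close_job())"
```

```text
the job is handed in; nothing more can be done
None
```

I pushed the thickness slide to the locked notch, then parked the food guard over the blade, and handed the job in at about 23 s of the 48 s allowed.

- **Thickness slide:** I pushed the orange nub with closed fingertips from the two-dot notch past the one-dot notch to the red bar. My first push crossed the last ridge but stopped about 5 mm short of the lock. I went back twice to push it on to the bar. The last wrist picture puts the slide within 0.7 mm of the red bar. Measured along the slot, it reads about 42 mm of travel.
- **Food guard:** I pushed the cup's side wall along the rails until it crossed the ridge and moved into the parking notch. The ridge took about 13 N at its peak, more than the 9 N or so that was stated. The two red lines agree to about 0.7 mm in all three camera views. I did not nudge the guard afterwards to test the click.
- **Rest of the scene:** Before-and-after side pictures show the lemon, garlic, peeler, mug and timer where they stood. The arm hides most of the mandarin in the last side picture, but it appears in the last wrist picture. Nothing was gripped or lifted, and the fingertips stayed well above the blade. The arm ended clear of everything, with wrist force near zero.

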